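# Slide the sample tray past the sprung gate into the drying bay

## Robot

A 6-joint arm with a two-finger parallel gripper is mounted at the origin on the work surface. World frame = base frame: x ahead of the robot, y to its left, z up, the work surface at z = 0. Lengths are in m, angles in degrees, forces in N, time in s.
With the tool pointing down it reaches from about 0.375 to 0.9 m from the base axis. Payload 3.1 kg.
Tool frame: the origin (TCP) lies at the very end of the fingers, on their centre line; the grasp point (between the pads) lies 19 mm behind it; z points along the fingers, y is the direction in which the jaws open and shut (so a half turn about z gives the same grasp; the last joint's range is limited). The gripper opens to 87 mm and grips with 3 to 60 N. Pads are 19 mm wide; open, the fingers measure 117 mm over their backs; the gripper's body (75 mm by 190 mm) begins 51 mm behind the grasp point.
Start: joints at [63.971, 30.224, 82.088, -0, 67.689, -10.227], TCP at [0.17, 0.601, 0.223] pointing down, gripper open.
Joint ranges: [-176.69, 176.69], [-43.24, 126.21], [12.49, 139.97], [-82, 262], [0, 151.66], [-163.58, 163.58]. Speed limits (degrees/s): [159.86, 159.86, 180, 180, 180, 180].

## Interface

Orientations are given as a 3x3 rotation matrix whose columns are the frame's x, y, z axes.
In Python, from rig import read_state, capture, hand_in gives the robot as it stands. The module is installed in compiled form; this text tells all that it offers.
- The arm moves only by the tool send_rows, never from a script. Its argument "moves" is one flat list of numbers, 7 for each row, row after row: the turn, a rotation vector about the world's x, y, z in degrees, then the shift along the world's x, y, z in cm, then the gripper's target within -1 to 1 (fully open at 1, half-way at 0, shut at -1). In form: [rx, ry, rz, tx, ty, tz, hand, rx, ry, rz, tx, ty, tz, hand, ...]. A call has 1 to 20 rows; each row shifts and turns the commanded pose from where the row before left it; what a row does not reach is not made up. A row lasts 1/10 s, in which the tool goes at most 50 mm and 8.59 degrees, less where a joint would pass 70% of its speed; a pose out of reach is approached as far as the arm can. A call with a gripper value outside its range is refused whole. The fingers move at their own pace and stop on an object; the grip force is fixed at half the most. Time passes only in rows, so rows that do not move let the fingers close. It gives the time, the measured TCP pose, the force and the opening at its end, in the units of the state.
- read_state(): the state, without advancing time (a new reading comes with each control period).
- capture(name): name is "scene" or "top" or "wrist"; returns a dict with "pixels" (384x512x3 uint8, red, green, blue), "vertical_fov" (degrees; the focal length in pixels is half the picture's height over the tangent of half this angle, whatever the lens; pixels are square), "cx", "cy" (the principal point, pixels), "rvec" (rotation vector, rad) and "tvec" (3), from world to camera coordinates, as OpenCV has them. Camera axes: x right, y down, z forward; pixel columns grow to the right and rows downward; lengths in m; the calibration is good to about 2 mm. A picture is of the moment at which its call begins. There is no depth.
- hand_in(): hands the job in, once; it reports no verdict.
The state is a dict: "time_s": time; "joint_positions": joint angles; "qvel": joint speeds; "tau": joint torques, N m; "position": TCP position; "tcp_rot": TCP orientation; "force": force on the tool from outside, world axes, zero at the start; "moment": the same for the moment, N m; "opening": opening from 0.0 (shut) to 1.0 (fully open).
Only numpy, scipy, OpenCV 4.12 (cv2) and the standard library are available. Lean on these libraries where they do the work, as an engineer would, in place of code of your own. Each camera call takes 0.05 s, during which the arm holds its last target.

## Task

Press the orange pedal down with one fingertip to hold the blue gate up, and while you hold it push the tray of freshly painted foam samples by its green plate along the chute with another finger, fully home against the fan housing, without the gate and tray ever touching. Then take the hand away so that the gate falls shut behind the tray. Only press and push: do not lift or tip the tray, and leave the glue bottle, the paint jar and the cutter where they are.

Things in the scene. Friction and masses are not known exactly. Their poses are not given: they have to be found in the camera images.
- bay: Fixed open-topped chute, drying bay at its +y end. Origin on the table under the centreline, in the gate's plane; x across, y along (the way the tray must go), z up. Floor z=10 mm, y=-320 to 118. Rails at x=-55 and 55, 6 thick, tops z=32, 104 between; grey bay sides past the gate to z=56. Three hinge bearings 12x10 mm, tops z=64, at x=-66, y=-338, -62, 14.
- end_stop (a point): Point on the face of the grey fan housing that ends the bay (y=118 mm of the bay, x=0, z=30 mm); the tray's front rim rests against it when home. The housing's top is at z=78 mm.
- shaft (a point): Point on the axis of the gate's steel shaft, 8 mm thick, at x=-66, y=-200, z=55 mm of the bay. The shaft runs along the bay's y from y=-340 to 15, between the pedal (on its -x side) and the chute.
- gate (a joint): Gate angle about the shaft, rad: 0 shut, grows as the pedal goes down and the gate rises, stop at 0.75. Pedal and gate are one rigid piece. Shut, it bars the tray; from 0.45 on it clears it by 5 mm or more. Spring and weight shut it when the pedal is let go. Pressing near the pedal's outer edge takes about 3 to 6 N, more nearer the shaft.
- pedal (a point): On the top face of the orange pedal, 7 mm in from its outer edge, mid-length (bay y=-200). Flat plate 5 mm thick, 14 to 62 mm out from the shaft's axis, 250 long along the chute (bay y=-325 to -75): a finger can slide along it while pressing. Slope: up outward 0.3 rad when shut (point at z=74 mm), 0.3 minus the gate angle in general (z=41 mm at 0.6). Free space below.
- leaf (a point): Middle of the lower edge of the blue gate leaf, at x=22, y=0, z=24 mm of the bay when shut; moves with the gate. Leaf 4 mm thick, x=-6 to 50, hung on a blue bar 10 mm high that reaches across the chute from the shaft to x=50. At full lift the tip is about 140 mm above the table.
- tray: Loose tray, 0.25-0.5 kg, on the chute floor before the gate, lined up with the bay. Origin under the centre of its square part: 96 (x) by 100 mm (y), rim 30 high, four foam samples 37 high. Behind it (-y) a tongue 50 wide, 6 thick leads to the green push plate. 4 mm play to each rail. Starts at bay y=-110 to -70 mm; home at y=68, with tongue under the gate, which can then shut.
- push_plate (a point): Middle of the rear (-y) face of the tray's green push plate, 50 mm above the tray's underside, 168 mm behind the tray's origin. Plate 90 mm wide in x, 5 mm thick, top 66 mm above the tray's underside (76 mm above the table). It may be pushed anywhere across its width; when the tray is home it is still 100 mm before the gate.
- glue: White glue bottle with a blue cap, 52 mm across, 105 mm high, origin at its underside; stands beyond the far rail. Leave alone.
- paint_jar: Rust-brown paint jar with a white lid, 56 mm across, 65 mm high, origin at its underside; stands beyond the far rail. Leave alone.
- cutter: Black utility cutter lying on the table on the robot's side of the bay, 22 x 155 x 16 mm, origin under the middle of its handle, long axis y. Leave alone.
Not all that is in view belongs to the job. What is shaped like the tray but yellow is not meant.

How it is judged (in metres and radians):
On the way, in this order (a step that is already met when the one before it is completed fails the run):
1. a finger holds the gate up while the tray still stands before it (value of joint gate above 0.35 rad and contact force between the fingers and gate above 0.3 N and y of tray in the frame of bay below -0.055 m), for 0.2 s.
2. the tray is passing under the gate, still held up by a finger (value of joint gate above 0.35 rad and contact force between the fingers and gate above 0.3 N and y of tray in the frame of bay between -0.02 and 0.03 m), for 0.1 s.
3. the tray is past the gate, still held up by a finger (value of joint gate above 0.35 rad and contact force between the fingers and gate above 0.3 N and y of tray in the frame of bay above 0.055 m), for 0.05 s.
At the end, for the whole second after the job is handed in: The tray stands flat in the bay, within 8 mm of the end stop (its origin at y = 60 to 75 mm of the bay, centred within 8 mm), at rest, and the gate is shut behind it (joint below 0.05 rad) (y of tray in the frame of bay between 0.06 and 0.075 m and x of tray in the frame of bay between -0.008 and 0.008 m and z of tray in the frame of bay below 0.014 m and angle between tray's own z axis and vertical below 0.06 rad and value of joint gate below 0.05 rad and linear speed of tray below 0.01 m/s); the robot touches nothing.
It fails at once if the gate and the tray touch (contact force between gate and tray above 0.5 N).
It fails at once if the tray is lifted or tipped (z of tray in the frame of bay above 0.02 m or angle between tray's own z axis and vertical above 0.12 rad).
It fails at once if the glue bottle, paint jar or cutter is disturbed (distance of any of glue, paint_jar, cutter from where it was at the start of the episode above 0.02 m or angle between any of glue, paint_jar, cutter's own z axis and vertical above 0.4 rad).
It also fails if it takes over 48 s, if anything falls off the work surface, if the arm or the gripper's body presses on something with over 40 N, if the wrist force passes 120 N, or if a joint passes its speed limit or range.

## Working session

There is one attempt and no reset: what is moved stays moved. The work goes in short steps, Python scripts to look and compute and a tool call to move; the robot and the scene stay as the last step left them, time stands still between calls to the robot, and variables do not carry over. Pictures are saved under pics/ and viewed, and the job is handed in when it is done.

Besides the shell and the picture viewer there is one more tool, called after "Request:" as name(argument=value, ...) on one line, values as JSON. send_rows: Moves the arm, as the interface text tells. Its arguments: {"type":"object","properties":{"moves":{"type":"array","items":{"type":"number"}}},"required":["moves"]}

```bash
mkdir -p pics
cat > h.py <<'E'
import numpy as np, cv2
from rig import read_state, capture, hand_in
def cap(n,f=None):
    c=capture(n)
    if f: cv2.imwrite('pics/'+f,c['pixels'][:,:,::-1])
    return c
def K(c):
    h=c['pixels'].shape[0]; f=h/2/np.tan(np.radians(c['vertical_fov'])/2)
    return np.array([[f,0,c['cx']],[0,f,c['cy']],[0,0,1.]])
def ray(c,uv):
    R,_=cv2.Rodrigues(np.array(c['rvec'],float)); t=np.array(c['tvec'],float).ravel()
    d=R.T@np.linalg.inv(K(c))@np.array([uv[0],uv[1],1.]); return -R.T@t,d
def onz(c,uv,z):
    o,d=ray(c,uv); return o+d*(z-o[2])/d[2]
def tri(c1,u1,c2,u2):
    o1,d1=ray(c1,u1);o2,d2=ray(c2,u2)
    s=np.linalg.lstsq(np.c_[d1,-d2],o2-o1,rcond=None)[0]
    a=o1+d1*s[0];b=o2+d2*s[1]; return (a+b)/2,np.linalg.norm(a-b)
def proj(c,P):
    return cv2.projectPoints(np.array(P,float).reshape(-1,3),np.array(c['rvec'],float),np.array(c['tvec'],float),K(c),None)[0].reshape(-1,2)
E
python3 - <<'E'
from h import *
import pickle
d={}
for n in ("scene","top","wrist"):
    c=cap(n,n+'0.png'); d[n]=c; print(n,c['vertical_fov'],c['cx'],c['cy'],ray(c,(256,192)))
pickle.dump(d,open('c0.pkl','wb'))
print(read_state())
E
```

```text
scene 45.190535066998024 260.5847580450364 190.55776925721335 (array([ 1.39083752, -0.36474677,  0.84114495]), array([-0.69380538,  0.26706071, -0.6688955 ]))
top 52.88574941358924 256.98411172956537 186.9930148353463 (array([ 0.44056697, -0.02423439,  0.94494445]), array([ 0.14584909,  0.01255677, -0.98931546]))
wrist 59.16659131654169 262.9643979077668 190.26641135032153 (array([0.09399398, 0.6234322 , 0.38464239]), array([ 0.27338627, -0.10148692, -0.95677095]))
{'time_s': 0.15, 'joint_positions': array([ 6.39713690e+01,  3.02679195e+01,  8.21388465e+01, -1.75355793e-04,
        6.76894223e+01, -1.02270704e+01]), 'qvel': array([-0.01557911, -0.17182313, -0.28025873, -0.0555279 ,  0.05656793,
        0.07390564]), 'tau': array([ 1.04385701e-03, -4.40428269e+01, -1.76842618e+01,  6.33666711e-02,
        5.52451587e-02, -1.02662373e-04]), 'position': array([0.16991382, 0.60088257, 0.22178744]), 'tcp_rot': array([[-9.62210786e-01,  2.72304729e-01, -7.34148259e-04],
       [ 2.72305558e-01,  9.62209646e-01, -1.50977227e-03],
       [ 2.95286409e-04, -1.65263181e-03, -9.99998591e-01]]), 'force': array([ 0.02024719, -0.70529762,  0.1844389 ]), 'moment': array([ 0.00538407, -0.03648232, -0.00811256]), 'opening': 0.9987952527428225}
```

View pics/scene0.png

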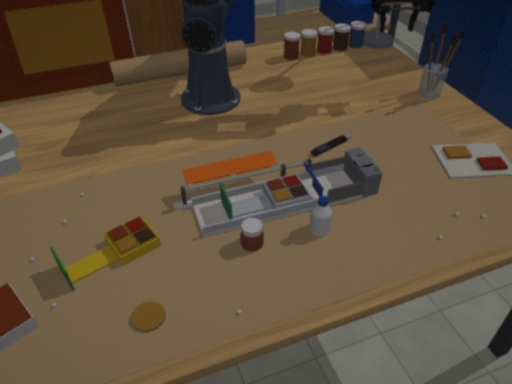

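View pics/top0.png

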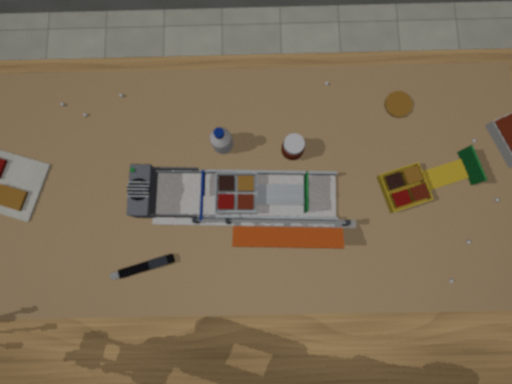

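View pics/wrist0.png

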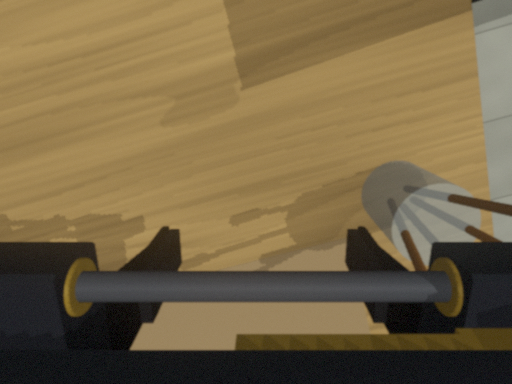

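The scene view shows the chute at about (280,190), the orange pedal at (230,168), the green plate at (226,200) and the blue gate at (314,178). In the top view the pedal is at (288,238), the plate at (306,192), the gate at (202,195) and the fan at (141,190).

Things that could be confused with the tray: the chute tray with its plate at top (306,192), and the yellow-tray decoy at top (405,188) with its own green plate at (472,165). The description picks the one in the chute. Next I'll take close crops.

Run:
```python
import pickle,cv2
d=pickle.load(open('c0.pkl','rb'))
t=d['top']['pixels'][150:260,115:365,::-1]; cv2.imwrite('pics/t1.png',cv2.resize(t,None,fx=3.2,fy=3.2,interpolation=cv2.INTER_CUBIC))
t=d['scene']['pixels'][130:260,165:390,::-1]; cv2.imwrite('pics/s1.png',cv2.resize(t,None,fx=3.5,fy=3.5,interpolation=cv2.INTER_CUBIC))
```

```text
(no output)
```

View pics/t1.png

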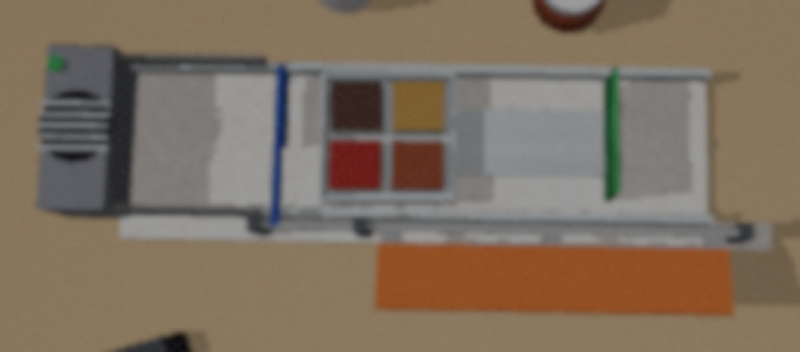

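View pics/s1.png

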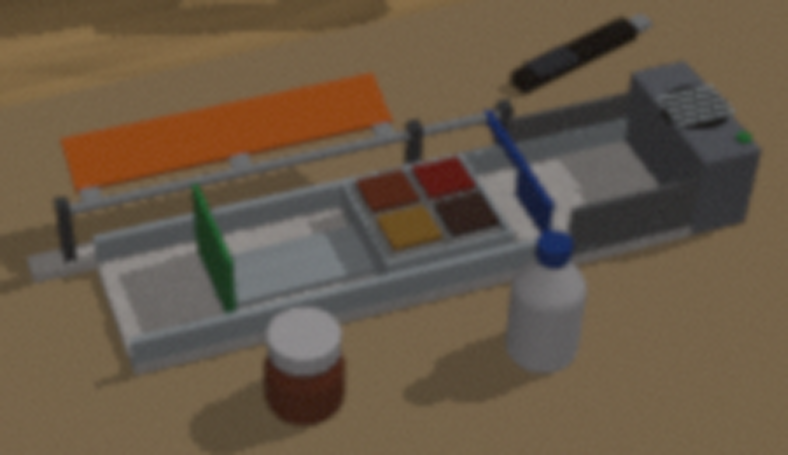

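Both crops show the chosen tray: painted samples, a grey tongue and the green plate inside the chute. The pedal lies on the robot's side. Next I'll triangulate the pedal's corners and the plate's top edge.

```bash
cat > m.py <<'E'
from h import *
import pickle
def quad(c,lo,hi,roi):
    x0,y0,x1,y1=roi
    hsv=cv2.cvtColor(c['pixels'],cv2.COLOR_RGB2HSV); m=cv2.inRange(hsv,lo,hi)
    mm=np.zeros_like(m); mm[y0:y1,x0:x1]=m[y0:y1,x0:x1]
    cs,_=cv2.findContours(mm,0,cv2.CHAIN_APPROX_NONE); k=max(cs,key=cv2.contourArea)
    h=cv2.convexHull(k)
    e=0.5
    while True:
        a=cv2.approxPolyDP(h,e,True)
        if len(a)<=4: break
        e+=0.25
    return a.reshape(-1,2).astype(float),cv2.contourArea(k)
OR=((4,180,100),(14,255,255)); GR=((50,100,40),(80,255,255))
E
python3 - <<'E'
from m import *
d=pickle.load(open('c0.pkl','rb')); s,t=d['scene'],d['top']
qt,a=quad(t,*OR,(220,215,360,260)); qs,b=quad(s,*OR,(170,140,290,190)); print('ped',qt.tolist(),a,qs.tolist(),b)
gt,a=quad(t,*GR,(295,160,320,230)); gs,b=quad(s,*GR,(210,175,240,225)); print('plate',gt.tolist(),a,gs.tolist(),b)
for q in qt: print('z=.07',onz(t,q,.07))
E
```

```text
ped [[234.0, 228.0], [341.0, 229.0], [342.0, 246.0], [234.0, 245.0]] 1862.5 [[275.0, 161.0], [187.0, 183.0], [183.0, 172.0], [270.0, 151.0]] 1244.0
plate [[307.0, 173.0], [307.0, 209.0], [305.0, 210.0], [305.0, 175.0]] 72.0 [[220.0, 184.0], [229.0, 201.0], [231.0, 217.0], [224.0, 205.0]] 118.0
z=.07 [0.48838488 0.03802865 0.07      ]
z=.07 [ 0.48157637 -0.20285124  0.07      ]
z=.07 [ 0.44375524 -0.20308853  0.07      ]
z=.07 [0.45040962 0.03836433 0.07      ]
```

Run:
```python
from m import *
d=pickle.load(open('c0.pkl','rb')); s,t=d['scene'],d['top']
P=[]
for n,u,v in (('out-y',(342.3,246.3),(183,172)),('out+y',(233.7,245.3),(270,151)),('in+y',(233.7,228),(275.2,161.3)),('in-y',(341.7,229),(187,183.3)),
 ('plate top far',(306.5,172),(220,184)),('plate top near?',(306.5,210.5),(231,217))):
    p,e=tri(t,u,s,v); P.append(p); print(n,p.round(4),round(e,4))
v=P[1]-P[0]; print('yaw of +y axis from world y',np.degrees(np.arctan2(-v[0],v[1])),np.linalg.norm(v))
# top crop features on planes: rail far/near top edges z=.032
f=lambda u,v:(115+u/3.2,150+v/3.2)
for n,u,z in (('far rail -y end top',f(710,72),.032),('far rail mid',f(290,67),.032),('near rail -y',f(710,218),.032),('near rail mid',f(290,212),.032),
 ('housing front top near',f(112,210),.078),('housing front top far',f(122,50),.078),('bearing1',f(740,233),.064),('bearing2',f(362,228),.064),('bearing3',f(258,224),.064),
 ('plate far',f(614,70),.076),('plate near',f(614,198),.076),('plate mid rear',f(619,135),.076),('floor end',f(710,145),.01),('gate bar tip',f(283,68),.06)):
    print(n,onz(t,u,z).round(4))
```

```text
out-y [ 0.4429 -0.2053  0.0654] 0.0013
out+y [0.4498 0.0391 0.0727] 0.0005
in+y [0.4886 0.0389 0.0651] 0.0003
in-y [ 0.4822 -0.2066  0.0582] 0.0005
plate top far [ 0.5985 -0.1362  0.1276] 0.0267
plate top near? [ 0.5405 -0.1258 -0.0392] 0.0298
yaw of +y axis from world y -1.6239410362996234 0.24460850279674126
far rail -y end top [ 0.6186 -0.2078  0.032 ]
far rail mid [0.629  0.1081 0.032 ]
near rail -y [ 0.5091 -0.2023  0.032 ]
near rail mid [0.5195 0.1078 0.032 ]
housing front top near [0.5193 0.2268 0.078 ]
housing front top far [0.6345 0.2226 0.078 ]
bearing1 [ 0.4956 -0.2167  0.064 ]
bearing2 [0.5043 0.0517 0.064 ]
bearing3 [0.5086 0.126  0.064 ]
plate far [ 0.6129 -0.1305  0.076 ]
plate near [ 0.5211 -0.127   0.076 ]
plate mid rear [ 0.5658 -0.1323  0.076 ]
floor end [ 0.5663 -0.2094  0.01  ]
gate bar tip [0.6226 0.1092 0.06  ]
```

Request:
send_rows(moves=[0, 0, -4.2, 2.7, -4.15, 0, 1, 0, 0, -4.2, 2.7, -4.15, 0, 1, 0, 0, -4.2, 2.7, -4.15, 0, 1, 0, 0, -4.2, 2.7, -4.15, 0, 1, 0, 0, -4.2, 2.7, -4.15, 0, 1, 0, 0, -4.2, 2.7, -4.15, 0, 1, 0, 0, -4.2, 2.7, -4.15, 0, 1, 0, 0, -4.2, 2.7, -4.15, 0, 1, 0, 0, -4.2, 2.7, -4.15, 0, 1, 0, 0, -4.2, 1, -4.15, 0, 1, 0, 0, -4.2, 1, -4.15, 0, 1, 0, 0, -4.2, 1, -4.15, 0, 1, 0, 0, -4.2, 1, -4.15, 0, 1, 0, 0, -4.2, 1, -4.15, 0, 1, 0, 0, -4.2, 1, -4.15, 0, 1, 0, 0, -4.2, 1, -4.15, 0, 1, 0, 0, -4.2, 1, -4.15, 0, 1, 0, 0, -4.65, 0.7, -4.15, 0, 1, 0, 0, 0, 0, 0, 0, 1, 0, 0, 0, 0, 0, 0, 1])

```text
time_s: 2.15
position: [0.4998, -0.1463, 0.2221]
tcp_rot: [[0.034, 0.999, -0.001], [0.999, -0.034, 0.001], [0.001, -0.001, -1.0]]
force: [-1.2, 0.5, -0.5]
opening: 1.003
```

Run:
```python
from h import *
import pickle
w=cap('wrist','w1.png'); pickle.dump(w,open('w1.pkl','wb')); s=read_state(); print(s['time_s'],s['position'],s['tcp_rot'],s['opening'],s['force'])
print(ray(w,(256,192)))
```

```text
2.2 [ 0.49938957 -0.1451015   0.22207796] [[ 0.03255582  0.99946868 -0.0015748 ]
 [ 0.99946904 -0.03255366  0.00137602]
 [ 0.00132403 -0.00161876 -0.99999781]] 0.9997642300129596 [0.36380036 0.10609869 0.64661596]
(array([ 0.5025132 , -0.06672034,  0.38511203]), array([-0.03238005, -0.29066168, -0.95651326]))
```

View pics/w1.png

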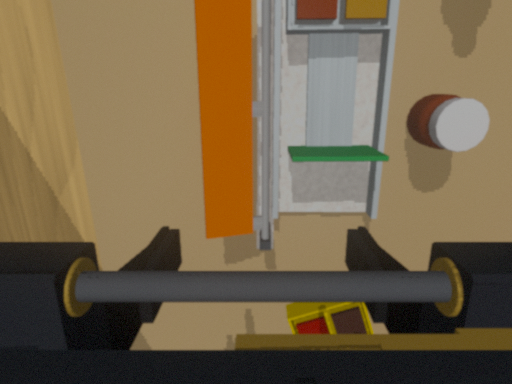

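The wrist view shows the plate's top at (288–387, 147–160), the pedal's lower end at (206–252, 236), and the bearing at the chute's end at (264,243). I'll refine from here, using the top view as the second ray.

Run:
```python
from m import *
w=pickle.load(open('w1.pkl','rb')); d=pickle.load(open('c0.pkl','rb')); t,s=d['top'],d['scene']
cv2.imwrite('pics/w1c.png',cv2.resize(w['pixels'][120:260,190:400,::-1],None,fx=3.8,fy=3.8,interpolation=cv2.INTER_CUBIC))
q,a=quad(w,*OR,(180,0,262,260)); g,b=quad(w,*GR,(270,120,400,180)); print(q.tolist(),a,g.tolist(),b)
for n,u,v in (('out-y',(206.5,238.5),(342.3,246.3)),('in-y',(252.5,234.5),(341.7,229))):
    print(n,*tri(w,u,t,v))
```

```text
[[251.0, 152.0], [251.0, 145.0], [252.0, 144.0], [252.0, 150.0]] 1.0 [[388.0, 158.0], [293.0, 160.0], [290.0, 148.0], [367.0, 146.0]] 1162.5
out-y [ 0.44354244 -0.199609    0.09220836] 0.0013625829004131084
in-y [ 0.48405984 -0.20508573  0.07224802] 0.005659052077877782
```

View pics/w1c.png

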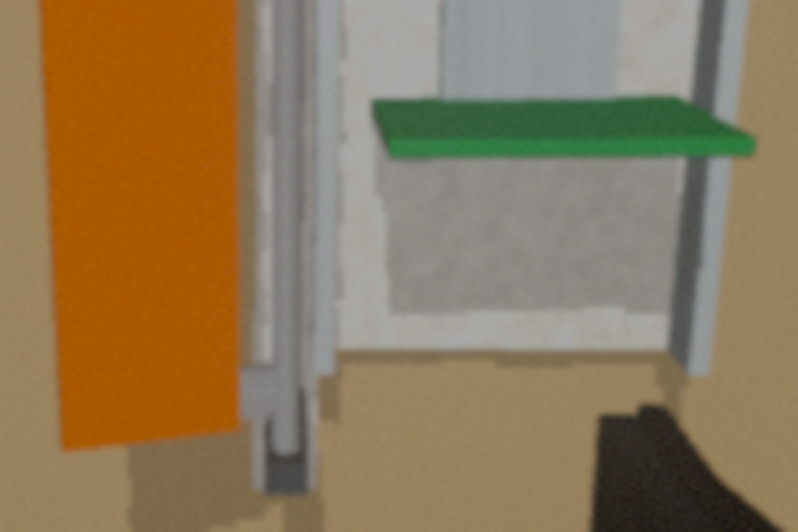

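Run:
```python
from m import *
w=pickle.load(open('w1.pkl','rb')); d=pickle.load(open('c0.pkl','rb')); t,s=d['top'],d['scene']
f=lambda u,v:(190+u/3.8,120+v/3.8)
g=lambda u,v:(115+u/3.2,150+v/3.2)
R={}
for n,u,z in (('plateL rear',f(392,157),.076),('plateR rear',f(754,153),.076),('railL -y top inner?',f(334,375),.032),('railR outer',f(711,375),.032),('railR inner',f(690,375),.032),('railL outer',f(316,375),.032),
 ('floor end L',f(340,351),.01),('floor end R',f(668,351),.01),('ped out -y',f(63,450),.0757),('ped in -y',f(240,431),.0616),('shaft top lo',f(285,452),.059),('shaft up',f(290,5),.059),('bearing rear',f(287,470),.064)):
    R[n]=onz(w,u,z); print(n,R[n].round(4))
print(np.linalg.norm(R['plateL rear']-R['plateR rear']))
print('tri plate near/far rear', tri(w,f(392,157),t,g(619,198)), tri(w,f(754,153),t,g(619,71)))
```

```text
plateL rear [ 0.5278 -0.132   0.076 ]
plateR rear [ 0.6162 -0.1339  0.076 ]
railL -y top inner? [ 0.5138 -0.206   0.032 ]
railR outer [ 0.6245 -0.2096  0.032 ]
railR inner [ 0.6184 -0.2094  0.032 ]
railL outer [ 0.5085 -0.2058  0.032 ]
floor end L [ 0.5165 -0.2067  0.01  ]
floor end R [ 0.6183 -0.2101  0.01  ]
ped out -y [ 0.4408 -0.2075  0.0757]
ped in -y [ 0.4868 -0.2099  0.0616]
shaft top lo [ 0.4989 -0.2177  0.059 ]
shaft up [ 0.504  -0.0961  0.059 ]
bearing rear [ 0.4993 -0.2208  0.064 ]
0.0884248715610816
tri plate near/far rear (array([ 0.52389358, -0.13024277,  0.08190622]), np.float64(0.00680917519525102)) (array([ 0.60898113, -0.13086791,  0.0942384 ]), np.float64(0.002077724175254944))
```

Bay frame: origin at about (0.576, 0.112) with yaw −1.87°. The tray is at bay y of about −0.077 and the plate's rear at about −0.245. The rail width comes out at 116 mm and the plate at 88 mm, which agree with the sizes given. Next I move over the pedal, behind the plate, and go part of the way down.

Request:
send_rows(moves=[0, 0, 0, 0.25, -0.85, -2, 1, 0, 0, 0, 0, 0, -3, 1, 0, 0, 0, 0, 0, -3, 1, 0, 0, 0, 0, 0, -3, 1, 0, 0, 0, 0, 0, -1.5, 1, 0, 0, 0, 0, 0, 0, 1, 0, 0, 0, 0, 0, 0, 1])

```text
time_s: 2.9
position: [0.5026, -0.1529, 0.0978]
tcp_rot: [[0.03, 1.0, -0.001], [1.0, -0.03, 0.0], [0.0, -0.001, -1.0]]
force: [0.4, -1.0, -0.5]
opening: 1.0
```

Run:
```python
from h import *
import pickle
s=read_state(); print(s['time_s'],s['position'],s['opening'],s['force'])
w=cap('wrist','w2.png'); c=cap('scene'); t=cap('top')
a=cv2.resize(c['pixels'][110:240,150:350,::-1],(600,390),interpolation=cv2.INTER_CUBIC)
cv2.imwrite('pics/s2.png',a)
```

```text
2.9 [ 0.5025555  -0.15286348  0.09778823] 0.9997996477873874 [ 0.4111691  -0.95086406 -0.5352698 ]
```

View pics/w2.png

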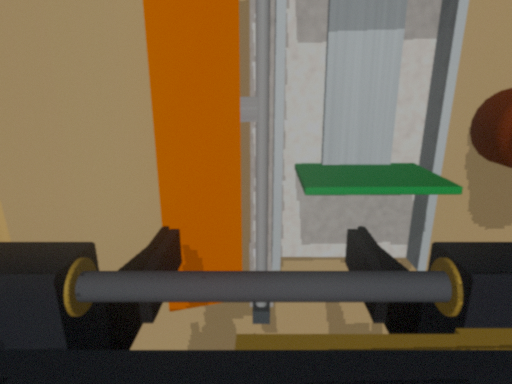

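View pics/s2.png

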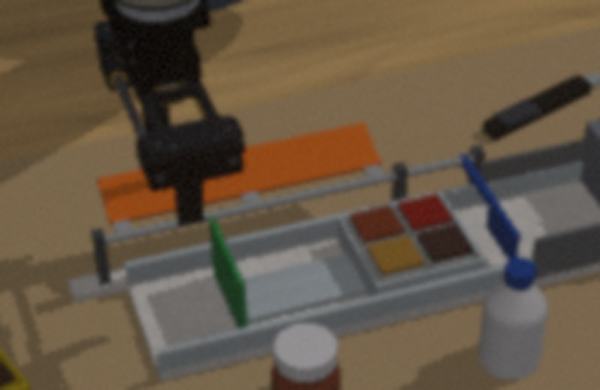

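The wrist view shows the left finger over the pedal and the right finger behind the plate, whose rear edge is at row 192. Now I press down.

Request:
send_rows(moves=[0, 0, 0, 0, 0, -0.8, 1, 0, 0, 0, 0, 0, -0.8, 1, 0, 0, 0, 0, 0, -0.6, 1, 0, 0, 0, 0, 0, -0.6, 1, 0, 0, 0, 0, 0, -0.6, 1, 0, 0, 0, 0, 0, -0.6, 1, 0, 0, 0, 0, 0, -0.6, 1, 0, 0, 0, 0, 0, -0.5, 1, 0, 0, 0, 0, 0, -0.4, 1, 0, 0, 0, 0, 0, 0, 1, 0, 0, 0, 0, 0, 0, 1, 0, 0, 0, 0, 0, 0, 1])

```text
time_s: 4.25
position: [0.5031, -0.1541, 0.0428]
tcp_rot: [[0.033, 0.999, 0.001], [0.999, -0.033, -0.0], [-0.0, 0.001, -1.0]]
force: [-0.2, 1.8, 3.3]
opening: 1.002
```

Run:
```python
from h import *
s=read_state(); print(s['time_s'],s['position'],s['opening'],s['force'],s['moment'])
w=cap('wrist','w3.png'); c=cap('scene'); t=cap('top')
a=cv2.resize(c['pixels'][110:240,150:350,::-1],(600,390),interpolation=cv2.INTER_CUBIC)
b=cv2.resize(t['pixels'][150:260,115:365,::-1],(600,264),interpolation=cv2.INTER_CUBIC)
cv2.imwrite('pics/s3.png',a[:330]);cv2.imwrite('pics/t3.png',b)
```

```text
4.25 [ 0.50310576 -0.15407821  0.04278451] 1.0015370000442183 [-0.16035278  1.77678575  3.2639814 ] [ 0.30104923  0.20741922 -0.10459658]
```

View pics/w3.png

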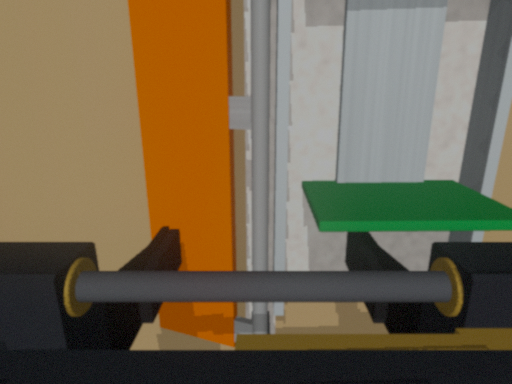

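View pics/s3.png

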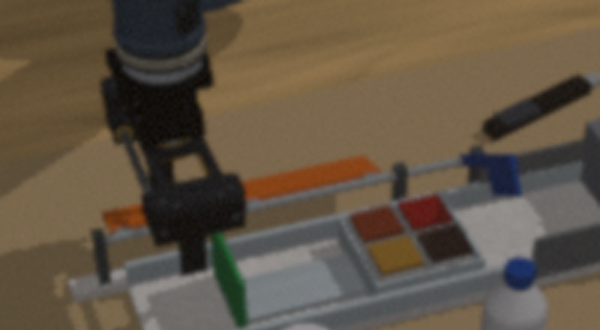

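View pics/t3.png

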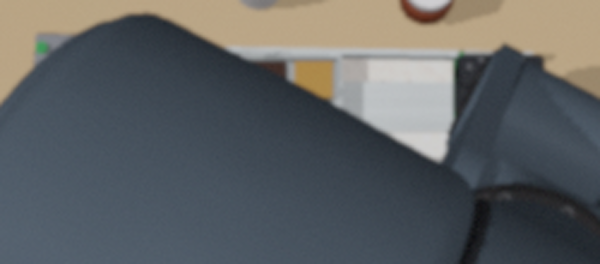

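The gate is clearly lifted in the scene view (leaf at (505,172) in the crop), and the force is 3.3 N. I'll start sliding along the chute.

Request:
send_rows(moves=[0, 0, 0, 0.02, 0.5, 0, 1, 0, 0, 0, 0.01, 0.5, 0, 1, 0, 0, 0, 0.02, 0.5, 0, 1, 0, 0, 0, 0.01, 0.5, 0, 1, 0, 0, 0, 0.02, 0.5, 0, 1, 0, 0, 0, 0.02, 0.5, 0, 1, 0, 0, 0, 0, 0, 0, 1, 0, 0, 0, 0, 0, 0, 1])

```text
time_s: 5.2
position: [0.504, -0.1239, 0.0426]
tcp_rot: [[0.032, 0.999, 0.001], [0.999, -0.032, 0.0], [0.0, 0.001, -1.0]]
force: [-0.8, -2.0, 4.4]
opening: 0.997
```

Run:
```python
from h import *
s=read_state(); print(s['time_s'],s['position'],s['opening'],s['force'],s['moment'])
w=cap('wrist','w4.png'); c=cap('scene')
cv2.imwrite('pics/s4.png',cv2.resize(c['pixels'][110:240,150:380,::-1],(690,390),interpolation=cv2.INTER_CUBIC))
```

```text
5.2 [ 0.50397871 -0.12389098  0.04264938] 0.9969571207923682 [-0.76159909 -1.97552037  4.42204208] [-0.26256564  0.1791291   0.03601801]
```

View pics/s4.png

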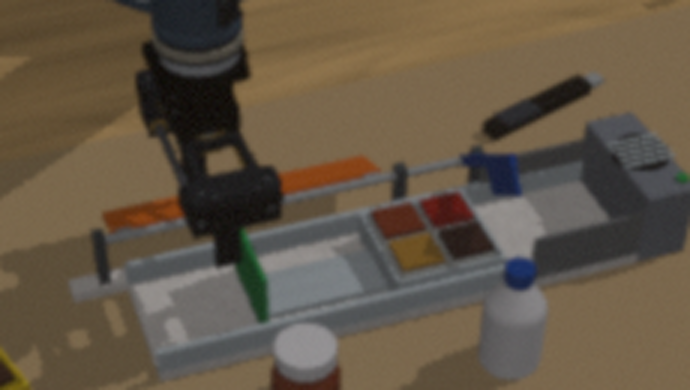

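View pics/w4.png

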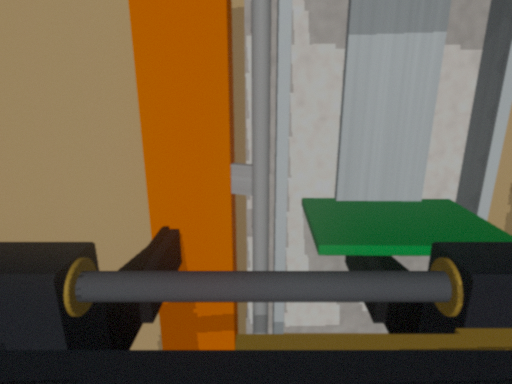

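The tray is moving, the gate is still up, and z is steady. I continue.

Request:
send_rows(moves=[0, 0, 0, 0.02, 0.5, 0, 1, 0, 0, 0, 0.02, 0.5, 0, 1, 0, 0, 0, 0.01, 0.5, 0, 1, 0, 0, 0, 0.02, 0.5, 0, 1, 0, 0, 0, 0.02, 0.5, 0, 1, 0, 0, 0, 0.01, 0.5, 0, 1, 0, 0, 0, 0.02, 0.5, 0, 1, 0, 0, 0, 0.02, 0.5, 0, 1, 0, 0, 0, 0.01, 0.5, 0, 1, 0, 0, 0, 0.02, 0.5, 0, 1, 0, 0, 0, 0.02, 0.5, 0, 1, 0, 0, 0, 0.01, 0.5, 0, 1, 0, 0, 0, 0.02, 0.5, 0, 1, 0, 0, 0, 0, 0, 0, 1])

```text
time_s: 6.7
position: [0.5057, -0.059, 0.0426]
tcp_rot: [[0.032, 0.999, -0.0], [0.999, -0.032, -0.0], [-0.0, -0.0, -1.0]]
force: [-0.6, -2.5, 4.4]
opening: 1.002
```

Run:
```python
from h import *
s=read_state(); print(s['time_s'],s['position'],s['opening'],s['force'],s['moment'])
w=cap('wrist','w5.png'); c=cap('scene')
cv2.imwrite('pics/s5.png',cv2.resize(c['pixels'][110:240,150:380,::-1],(690,390),interpolation=cv2.INTER_CUBIC))
```

```text
6.7 [ 0.5057287  -0.05895422  0.04261822] 1.0023848623501204 [-0.57348461 -2.54738293  4.44287577] [-0.5198655   0.27619584 -0.03137025]
```

View pics/s5.png

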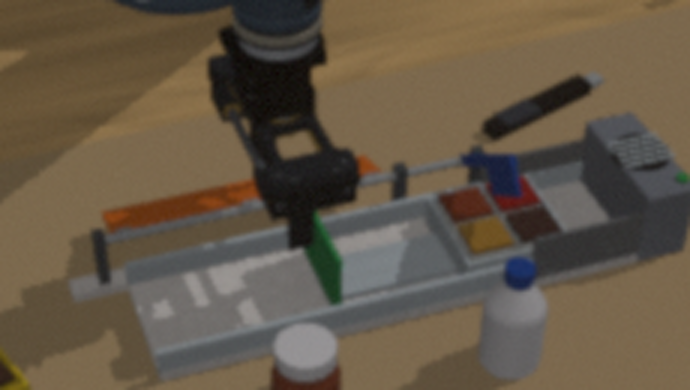

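View pics/w5.png

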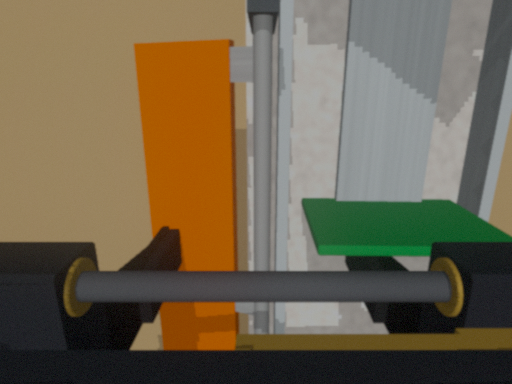

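Request:
send_rows(moves=[0, 0, 0, 0.02, 0.5, 0, 1, 0, 0, 0, 0.02, 0.5, 0, 1, 0, 0, 0, 0.01, 0.5, 0, 1, 0, 0, 0, 0.02, 0.5, 0, 1, 0, 0, 0, 0.02, 0.5, 0, 1, 0, 0, 0, 0.01, 0.5, 0, 1, 0, 0, 0, 0.02, 0.5, 0, 1, 0, 0, 0, 0.02, 0.5, 0, 1, 0, 0, 0, 0.01, 0.5, 0, 1, 0, 0, 0, 0.02, 0.5, 0, 1, 0, 0, 0, 0.02, 0.5, 0, 1, 0, 0, 0, 0, 0.2, 0, 1, 0, 0, 0, 0, 0, 0, 1])

```text
time_s: 8.1
position: [0.5074, -0.0022, 0.0425]
tcp_rot: [[0.032, 0.999, -0.001], [0.999, -0.032, -0.0], [-0.0, -0.001, -1.0]]
force: [-1.0, -2.6, 4.6]
opening: 1.001
```

Request:
send_rows(moves=[0, 0, 0, 0.01, 0.2, 0, 1, 0, 0, 0, 0, 0.1, 0, 1, 0, 0, 0, 0, 0, 0, 1])

```text
time_s: 8.4
position: [0.5075, 0.0005, 0.0425]
tcp_rot: [[0.032, 0.999, -0.001], [0.999, -0.032, -0.0], [-0.0, -0.001, -1.0]]
force: [-1.6, -5.0, 4.3]
opening: 1.002
```

Request:
send_rows(moves=[0, 0, 0, 0.01, 0.2, 0, 1, 0, 0, 0, 0, 0, 0, 1])

```text
time_s: 8.6
position: [0.5076, 0.0025, 0.0425]
tcp_rot: [[0.032, 0.999, -0.001], [0.999, -0.032, -0.0], [-0.0, -0.001, -1.0]]
force: [-0.9, -5.8, 4.8]
opening: 1.0
```

Run:
```python
from h import *
s=read_state(); print(s['time_s'],s['position'],s['opening'],s['force'],s['moment'])
w=cap('wrist','w6.png'); c=cap('scene');t=cap('top')
cv2.imwrite('pics/s6.png',cv2.resize(c['pixels'][110:240,150:400,::-1],(750,390),interpolation=cv2.INTER_CUBIC))
cv2.imwrite('pics/t6.png',cv2.resize(t['pixels'][150:260,115:365,::-1],(600,264),interpolation=cv2.INTER_CUBIC))
```

```text
8.6 [0.50760207 0.00252493 0.04251388] 1.0002289388513173 [-0.8658056  -5.75096015  4.78972396] [-0.90051382  0.37204637 -0.02055253]
```

View pics/s6.png

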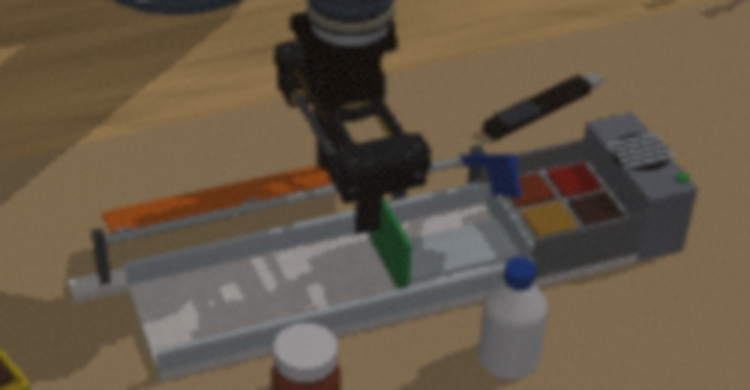

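View pics/w6.png

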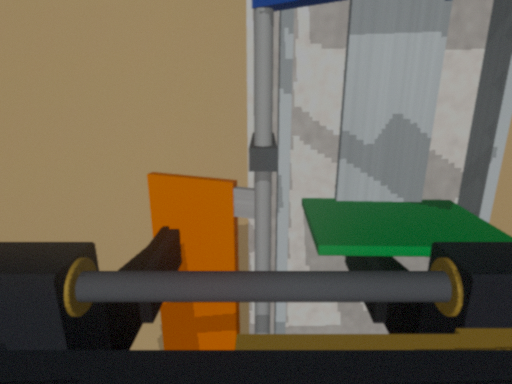

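View pics/t6.png

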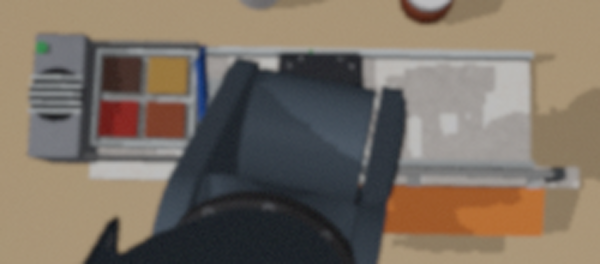

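Request:
send_rows(moves=[0, 0, 0, 0.01, 0.2, 0, 1, 0, 0, 0, 0, 0, 0, 1])

```text
time_s: 8.95
position: [0.5079, 0.0035, 0.0425]
tcp_rot: [[0.034, 0.999, -0.0], [0.999, -0.034, -0.001], [-0.001, -0.0, -1.0]]
force: [-2.0, -9.9, 4.9]
opening: 0.995
```

Request:
send_rows(moves=[0, 0, 0, 0.01, 0.2, 0, 1, 0, 0, 0, 0, 0, 0, 1])

```text
time_s: 9.15
position: [0.5089, 0.0038, 0.0427]
tcp_rot: [[0.035, 0.999, 0.001], [0.999, -0.035, -0.003], [-0.003, 0.001, -1.0]]
force: [-1.7, -16.5, 3.7]
opening: 0.999
```

It is home: the force rises to 16 N and the tool has stopped advancing. Next I back off while still pressing, then lift.

Request:
send_rows(moves=[0, 0, 0, 0, -0.3, 0, 1, 0, 0, 0, -0.02, -0.5, 0, 1, 0, 0, 0, -0.02, -0.6, 0, 1, 0, 0, 0, -0.02, -0.6, 0, 1, 0, 0, 0, 0, 0, 0, 1, 0, 0, 0, 0, 0, 0.6, 1, 0, 0, 0, 0, 0, 0.8, 1, 0, 0, 0, 0, 0, 0.8, 1, 0, 0, 0, 0, 0, 0.8, 1, 0, 0, 0, 0, 0, 1, 1, 0, 0, 0, 0, 0, 2, 1, 0, 0, 0, 0, 0, 3, 1, 0, 0, 0, 0, -2, 3, 1, 0, 0, 0, 0, -3, 3, 1, 0, 0, 0, 0, -4, 2, 1, 0, 0, 0, 0, -4, 0, 1, 0, 0, 0, 0, 0, 0, 1, 0, 0, 0, 0, 0, 0, 1])

```text
time_s: 10.95
position: [0.5074, -0.1438, 0.2131]
tcp_rot: [[0.035, 0.999, 0.001], [0.999, -0.035, 0.0], [0.0, 0.001, -1.0]]
force: [0.4, 0.7, -0.1]
opening: 1.002
```

Run:
```python
from h import *
s=read_state(); print(s['time_s'],s['position'],s['opening'],s['force'],s['moment'])
w=cap('wrist','w7.png'); c=cap('scene');t=cap('top')
cv2.imwrite('pics/s7.png',cv2.resize(c['pixels'][110:240,150:400,::-1],(750,390),interpolation=cv2.INTER_CUBIC))
cv2.imwrite('pics/t7.png',cv2.resize(t['pixels'][150:260,115:365,::-1],(750,330),interpolation=cv2.INTER_CUBIC))
```

```text
10.95 [ 0.50738336 -0.14384672  0.21308013] 1.0021555209017572 [ 0.39498194  0.67104738 -0.14267151] [-0.06497576  0.05712844 -0.00729077]
```

View pics/s7.png

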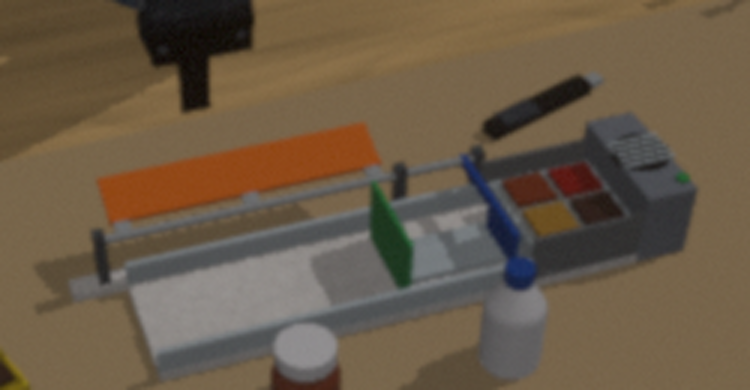

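View pics/t7.png

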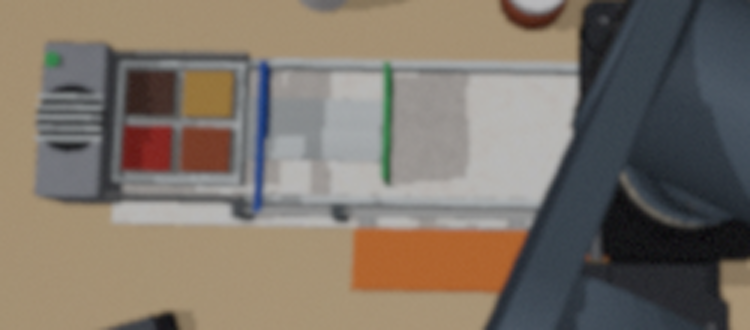

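View pics/w7.png

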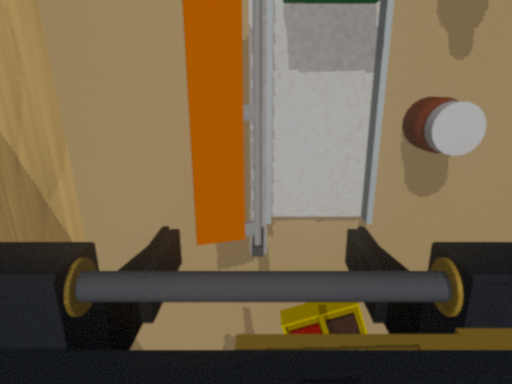

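The gate is shut (blue at top crop (262,135), back where it was) and the pedal is up. One numeric check on the tray.

Run:
```python
from m import *
t=cap('top'); sc=cap('scene'); d=pickle.load(open('c0.pkl','rb'))
O=np.array([.576,.112]); a=np.radians(1.87); X=np.array([np.cos(a),-np.sin(a)]);Y=np.array([np.sin(a),np.cos(a)])
def c(cam,roi):
    hsv=cv2.cvtColor(cam['pixels'],cv2.COLOR_RGB2HSV); m=cv2.inRange(hsv,*GR); x0,y0,x1,y1=roi
    v,u=np.nonzero(m[y0:y1,x0:x1]); return u.mean()+x0,v.mean()+y0
for cam,roi in ((d['top'],(295,160,320,230)),(t,(230,160,255,230))):
    p=onz(cam,c(cam,roi),.07)[:2]-O; print('top plate',p@X,p@Y)
for cam,roi in ((d['scene'],(210,175,240,225)),(sc,(270,165,292,210))):
    p=onz(cam,c(cam,roi),.045)[:2]-O; print('scene plate',p@X,p@Y)
# foam edges / gap: tray rim front and housing at top view
f=lambda u,v:(115+u/3,150+v/3)
for n,u,z in (('rim front',f(116,120),.04),('rim rear',f(248,120),.04)):
    p=onz(t,u,z)[:2]-O; print(n,p@X,p@Y)
print(read_state()['time_s'])
```

```text
top plate -0.00013983160480006266 -0.23965297182168757
top plate 4.736954495297609e-05 -0.0966133960009276
scene plate 0.00047262203783264984 -0.24221937080331205
scene plate 0.0038155707991579446 -0.09618047600035512
rim front 0.0038207650558906778 0.11883780472013926
rim rear 0.0051225397110830915 0.013928882591897748
11.2
```

The plate's centre is at bay y = −0.097, so the tray's origin is at about 0.069. The front rim is at about 0.118 and the tray is centred within about 4 mm. Handing in.

```bash
python3 -c "
from rig import hand_in; print(hand_in())"
```

```text
the job is handed in; nothing more can be done
None
```

The tray is home against the fan housing, the gate has fallen shut behind it, and the job was handed in at about 11 s; no verdict was reported. I held the pedal down with one finger, lifting the gate to about 0.6 rad as worked out from the fingertip height. With the other finger I pushed the green plate along the chute until the force rose to 16 N and the tool stopped moving. I then backed off while still pressing and lifted the hand clear.

**Last checks:**
- **Tray:** its origin is at bay y of about 69 mm (68 when home), and it is centred within about 5 mm.
- **Gate and pedal:** in the pictures the gate is back in its shut position and the pedal is up.
- **Hand and other objects:** the hand is clear with about zero force. The glue bottle, paint jar and cutter look undisturbed.

**Disagreements and failures:**
- **Measurement spread:** the top and wrist views differed by 2 to 5 mm on most points.
- **Plate heights:** my two-view heights for the plate's top edge came out wrong (82 to 94 mm wrist/top, worse scene/top), so I used the given 76 mm.
- **Pedal mask:** the colour mask for the pedal failed in the wrist view, so I read its corners off the crop by eye.

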